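# Nest the blue edge guard on its storage rest

### The arm

A 7-joint arm with a two-finger parallel gripper is mounted at the origin on the work surface. World frame = base frame: x ahead of the robot, y to its left, z up, the work surface at z = 0. Lengths are in mm, angles in rad, forces in N, time in s.
With the tool pointing down it reaches from about 400 to 875 mm from the base axis. Payload 4.4 kg.
Tool frame: the origin (TCP) lies at the very end of the fingers, on their centre line; the grasp point (between the pads) lies 19 mm behind it; z points along the fingers, x is the direction in which the jaws open and shut, and the axes are right-handed (so a half turn about z gives the same grasp; the last joint's range is limited). The gripper opens to 85 mm and grips with 20 to 120 N. Pads are 22 mm wide; open, the fingers measure 114 mm over their backs; the gripper's body (76 mm by 85 mm) begins 54 mm behind the grasp point. The pads swing forward as they close: fully open they stand 13 mm farther back than shut.
Start: joints at [1.094, 0.628, 0.038, 1.517, -0.027, 0.996, -0.02], TCP at [259.601, -595.924, 231.313] pointing down, gripper open.
Joint ranges: [-3.06, 3.06], [-0.37, 2.12], [-1.25, 1.32], [0.18, 2.47], [-1.1, 4.24], [0.23, 1.98], [-2.94, 2.94]. Speed limits (rad/s): [2.57, 2.57, 3.14, 3.14, 3.14, 3.14, 3.14].

### API

Orientations are given as [roll, pitch, yaw] about the fixed x, y, z axes, in that order (R = Rz(yaw) Ry(pitch) Rx(roll)).
In Python, from cell import ctrl, get_image, job, models gives the robot as it stands.
- The arm moves only by the tool move_arm, never from a script. Its argument "moves" is a list that holds one entry, the list of rows, each a list of 6 numbers: the shift along the tool's x, y, z in m, then the turn, a rotation vector about the tool's x, y, z in rad. A call has 1 to 20 rows; each row is the pose to reach, as a shift and turn from the pose commanded when the call began, along the tool's axes at that moment; what a row does not reach only later rows make up. A row lasts 1/8 s, in which the tool goes at most 62.5 mm and 10.7 degrees, less where a joint would pass 70% of its speed; a pose out of reach is approached as far as the arm can. A call with a gripper value outside its range is refused whole. "jaw" is the opening, from 0 (shut) to 1 (fully open), set as the call begins (left out, the last holds). The fingers move at their own pace and stop on an object; the grip force is fixed at half the most. Time passes only in rows, so rows that repeat a pose let the fingers close. It gives the time, the measured TCP pose, the force and the opening at its end, in the units of the state.
- ctrl.read_state(): the state, without advancing time (a new reading comes with each control period).
- get_image(name): name is "scene" or "side" or "wrist"; returns a dict with "color" (480x640x3 uint8, blue, green, red), "fov_y" (degrees; the focal length in pixels is half the picture's height over the tangent of half this angle, whatever the lens; pixels are square), "cx", "cy" (the principal point, pixels), "origin" and "orientation" of the camera in the world; the wrist camera has in their place "hand_eye" (4x4, takes a point from camera to tool coordinates, whose origin is the TCP and whose axes are the tool frame's). Camera axes: x right, y up, looking along -z (the intrinsics and any distortion apply to the point x, -y, -z); pixel columns grow to the right and rows downward; lengths in mm; the calibration is good to about 2 mm. A picture is of the moment at which its call begins: read the wrist's pose just before it. There is no depth.
- job.finish_job(): hands the job in, once; it reports no verdict.
Trained networks look in the newest picture that a camera, given by its name, has taken for a name from the list of things; names that differ only in an ending like _2 or _b are one class to them, and where a whole thing is asked for, a point or a joint stands for the part that bears it (a point fixed in the world has none). Each returns a list of dicts, best first, with "score" (0 to 1); they miss things now and then, are a little off and sometimes report something else, mostly with a low value. They report only what shows in the picture. A call takes as long as a camera call. They do not tell look-alikes from the thing itself.
- models.cut_out(camera, thing): "pixels" (480x640 bool, what is visible of it) and "uv" ([column, row] in pixels, amid what is visible of it).
- models.place_of(camera, thing): "uv" ([column, row] in pixels: a listed point, or the origin of a listed thing).
The state is a dict: "clock": time; "qpos": joint angles; "qd": joint speeds; "tau": joint torques, N m; "eef_pos": TCP position; "tool_rot": TCP orientation; "force": force on the tool from outside, world axes, zero at the start; "torque": the same for the moment, N m; "width": finger opening in mm.
Only numpy, scipy, OpenCV 4.12 (cv2) and the standard library are available. Lean on these libraries where they do the work, as an engineer would, in place of code of your own. Each camera call takes 0.05 s, during which the arm holds its last target.

### The job

Put the blue edge guard away: pick it up by its wooden grip and nest it over the bare aluminium angle on the plywood rest, ridge over ridge, with its legs lying on the aluminium legs and the ends of the two about level, either way round. Let go of it there. Leave the orange guard where it stands.

Things in the scene. Friction and masses are not known exactly. Their poses are not given: they have to be found in the camera images.
- blue_guard_grip (a point): Blue edge guard (loose, 160 g): 90 degree angle section 110 mm long, legs 52 x 5 mm, lying ridge up, ridge 40 mm above its lower edges. On mid-ridge stands a pale wooden grip plate, 46 mm long (along ridge), 12 thick, 40 tall; this point is its centre, 20 mm above the ridge, 27 above the V's inside corner, 60 above the lower edges. x along ridge, y across, z up. Same both ways round.
- rest_ridge (a point): Middle of the ridge of the bare aluminium angle on the rest: 90 degree angle section, no grip, 110 mm long, legs 50 mm wide, ridge up, on a plywood board 150 x 110 x 18 mm fixed to the table. The point is 57 mm above the table. x along ridge, y across, z up. When nested, the inside corner of the blue V lies on this ridge and the blue lower edges hang 6 mm above the plywood.
- orange_guard_grip (a point): Centre of the grip of the orange edge guard: same shape and size as the blue one, same axes. A bystander.
There are look-alikes about, which are no part of the job. Of the things shaped like the part that bears blue_guard_grip, the blue one is meant.

How it is judged:
By the outcome, as a careful person would: the job done as asked, in the order asked, and still so for the second after the job is handed in, with the robot touching nothing.
It also fails if it takes over 35 s, if anything falls off the work surface, if the arm or the gripper's body presses on something with over 40 N, if the wrist force passes 120 N, or if a joint passes its speed limit or range.

## Working session

There is one attempt and no reset: what is moved stays moved. The work goes in short steps, Python scripts to look and compute and a tool call to move; the robot and the scene stay as the last step left them, time stands still between calls to the robot, and variables do not carry over. Pictures are saved under pics/ and viewed, and the job is handed in when it is done.

Besides the shell and the picture viewer there is one more tool, called after "Call:" as name(argument=value, ...), one argument or row to a line, values as JSON. move_arm: Moves the arm, as the interface text tells. Its arguments: {"type":"object","properties":{"moves":{"type":"array","items":{"type":"array","items":{"type":"array","items":{"type":"number"}}}},"jaw":{"type":"number"}},"required":["moves"]}

```bash
ls; mkdir -p pics
cat > h.py <<'E'
import numpy as np, cv2
from cell import ctrl,get_image,job,models
E
python3 - <<'E'
from h import *
s=ctrl.read_state(); print(s)
for n in ["scene","side","wrist"]:
    im=get_image(n); cv2.imwrite(f"pics/{n}0.png",im["color"])
    print(n,{k:v for k,v in im.items() if k!="color"})
    for t in ["blue_guard_grip","rest_ridge","orange_guard_grip"]:
        print(t,[(r["uv"],r["score"]) for r in models.place_of(n,t)],[(r["uv"],r["score"],r["pixels"].sum()) for r in models.cut_out(n,t)])
E
```

```text
pics
{'clock': 0.0, 'qpos': array([ 1.0942114 ,  0.62933644,  0.03846342,  1.51837257, -0.02698751,
        0.9963211 , -0.02000457]), 'qd': array([ 6.29480493e-04,  7.92279691e-05,  1.61383496e-03,  1.16194983e-03,
        1.08699866e-03,  2.03856444e-03, -1.40325267e-03]), 'tau': array([-2.59462655e-05, -5.63395321e+01,  1.22622907e+00, -1.93446493e+01,
        1.09817268e-02,  1.06468366e-02,  2.57243306e-05]), 'eef_pos': array([ 259.32193291, -595.33829511,  230.39432178]), 'tool_rot': array([ 3.14154443e+00,  1.91825380e-03, -1.16002669e+00]), 'force': array([-0.47815542, -0.13786175, -0.07697144]), 'torque': array([ 0.00101257, -0.00817246,  0.02001244]), 'width': 85.35052060321213}
scene {'fov_y': 42.085953722009485, 'cx': 310.43187477907935, 'cy': 252.3450329671078, 'origin': array([ 842.28740416, -492.55488949, 1118.26217641]), 'orientation': array([ 0.54051664, -0.01354321,  0.63640498])}
blue_guard_grip [([290.4, 210.2], 0.92), ([405.5, 215.3], 0.57)] [([399.4, 225.5], 0.97, np.int64(1481)), ([375.2, 164.3], 0.69, np.int64(1398)), ([292.2, 224.7], 0.56, np.int64(1538))]
re
[... 507 characters left out ...]
_ridge [([371.2, 224.1], 0.77)] [([367.5, 245.5], 0.73, np.int64(4573))]
orange_guard_grip [([360.4, 359.4], 0.97)] [([360.3, 383.2], 0.87, np.int64(4969)), ([368.8, 245.1], 0.22, np.int64(4691))]
wrist {'fov_y': 63.238208428350006, 'cx': 322.6247271111931, 'cy': 241.81195531850915, 'hand_eye': array([[ 9.99999758e-01, -6.53550483e-04,  2.37807866e-04,
        -1.42229726e+00],
       [-5.63655388e-04, -9.61914718e-01, -2.73349148e-01,
        -6.89844823e+01],
       [ 4.07398354e-04,  2.73348948e-01, -9.61914854e-01,
        -1.43657515e+02],
       [ 0.00000000e+00,  0.00000000e+00,  0.00000000e+00,
         1.00000000e+00]])}
blue_guard_grip [] []
rest_ridge [] []
orange_guard_grip [] []
```

View pics/scene0.png

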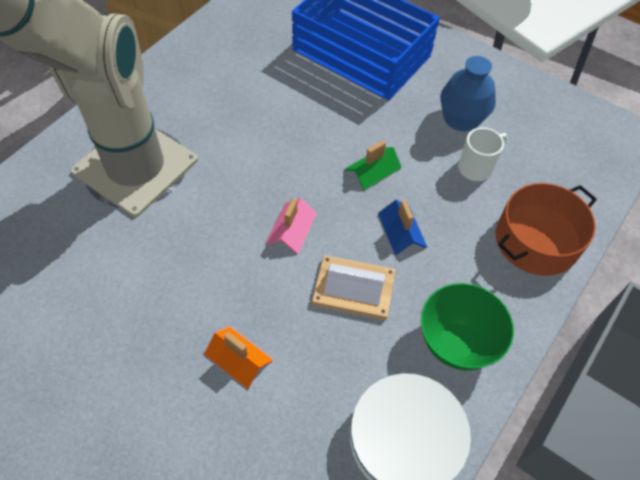

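View pics/side0.png

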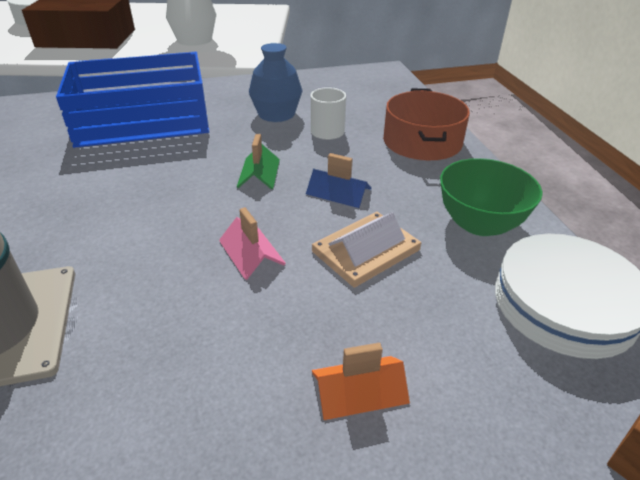

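View pics/wrist0.png

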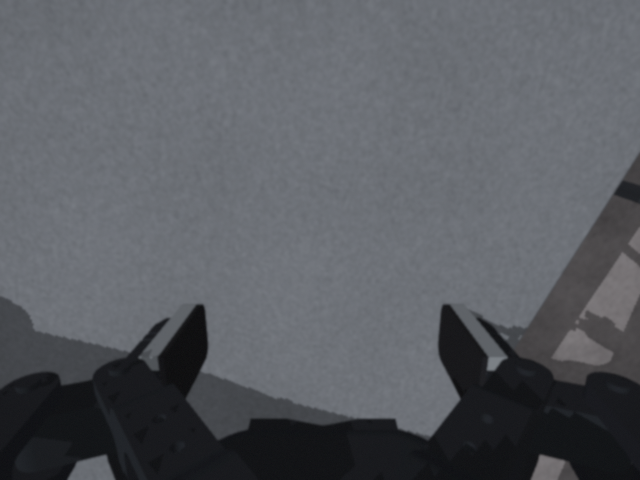

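Scene: the blue guard's grip is at about (405,213), the rest angle at (356,287), orange at (235,345), with pink and green look-alikes. Side: blue is at (340,167), the rest at (368,240). Next I'll triangulate and enlarge.

```bash
cat >> h.py <<'E'
from scipy.spatial.transform import Rotation as Rt
from scipy.optimize import least_squares
def cam(im,state=None):
    f=240/np.tan(np.radians(im["fov_y"])/2)
    if "hand_eye" in im:
        T=np.eye(4);T[:3,:3]=Rt.from_euler("xyz",state["tool_rot"]).as_matrix();T[:3,3]=state["eef_pos"]
        M=T@im["hand_eye"]; R,o=M[:3,:3],M[:3,3]
    else: R=Rt.from_euler("xyz",im["orientation"]).as_matrix();o=np.array(im["origin"])
    return f,im["cx"],im["cy"],R,o
def proj(c,P):
    f,cx,cy,R,o=c; q=(np.atleast_2d(P)-o)@R
    return np.c_[cx+f*q[:,0]/-q[:,2], cy-f*q[:,1]/-q[:,2]]
def onz(c,uv,z):
    f,cx,cy,R,o=c; d=R@np.array([(uv[0]-cx)/f,-(uv[1]-cy)/f,-1.]); return o+d*(z-o[2])/d[2]
def tri(cs,uvs):
    r=least_squares(lambda P:np.concatenate([(proj(c,P)[0]-uv) for c,uv in zip(cs,uvs)]),[600,-300,50]); return r.x,r.fun
def crop(img,x0,y0,w,h,k,name):
    cv2.imwrite(name,cv2.resize(img[y0:y0+h,x0:x0+w],None,fx=k,fy=k,interpolation=cv2.INTER_CUBIC))
E
python3 - <<'E'
from h import *
A=get_image("scene");B=get_image("side");a=cam(A);b=cam(B)
print(tri([a,b],[(405.5,215.3),(338.2,164)]),tri([a,b],[(356.6,276.6),(371.2,224.1)]),tri([a,b],[(235.5,344.4),(360.4,359.4)]))
for uv,z,c in [((405.5,215.3),60,a),((338.2,164),60,b),((356.6,276.6),57,a),((371.2,224.1),57,b),((235.5,344.4),60,a),((360.4,359.4),60,b)]: print(onz(c,uv,z))
crop(A["color"],300,180,160,150,5,"pics/scA.png");crop(B["color"],290,140,160,150,5,"pics/siA.png")
E
```

```text
(array([577.33312264, 218.74016976,  59.67160923]), array([-0.29464273, -1.47727473,  1.05240402,  0.8951342 ])) (array([579.76932238,  37.85651522,  56.29633726]), array([ 0.02512385,  0.25536887, -0.15873828, -0.14449931])) (array([ 482.07981635, -210.74081819,   54.95446639]), array([-0.01243385,  0.31729015, -0.14802263, -0.14818336]))
[579.85739751 215.75185207  60.        ]
[576.109602   221.76625746  60.        ]
[579.58576453  37.9429417   57.        ]
[579.56279057  36.60620461  57.        ]
[ 483.4101291  -211.59143488   60.        ]
[ 480.74678442 -214.48257365   60.        ]
```

View pics/scA.png

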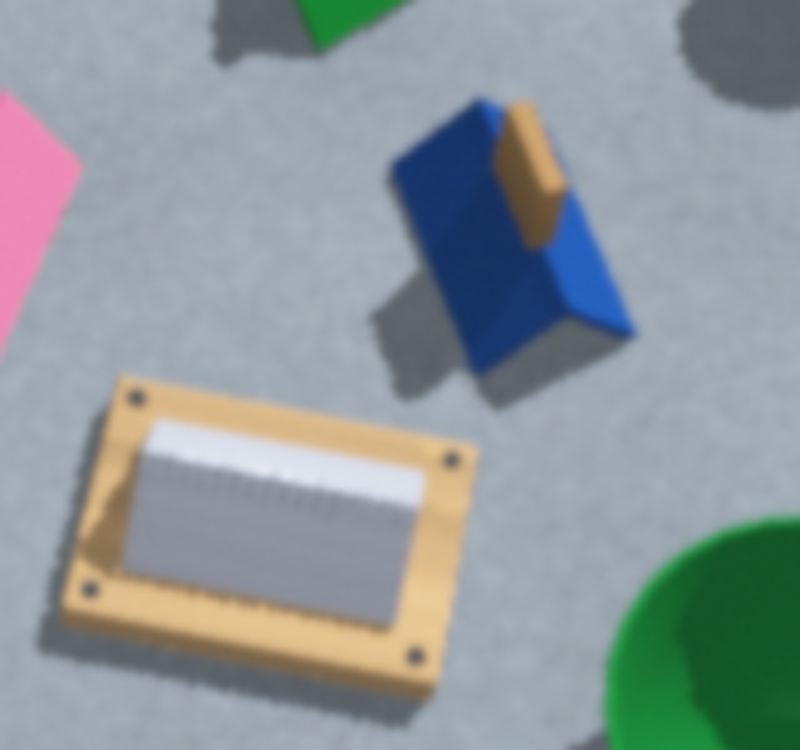

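View pics/siA.png

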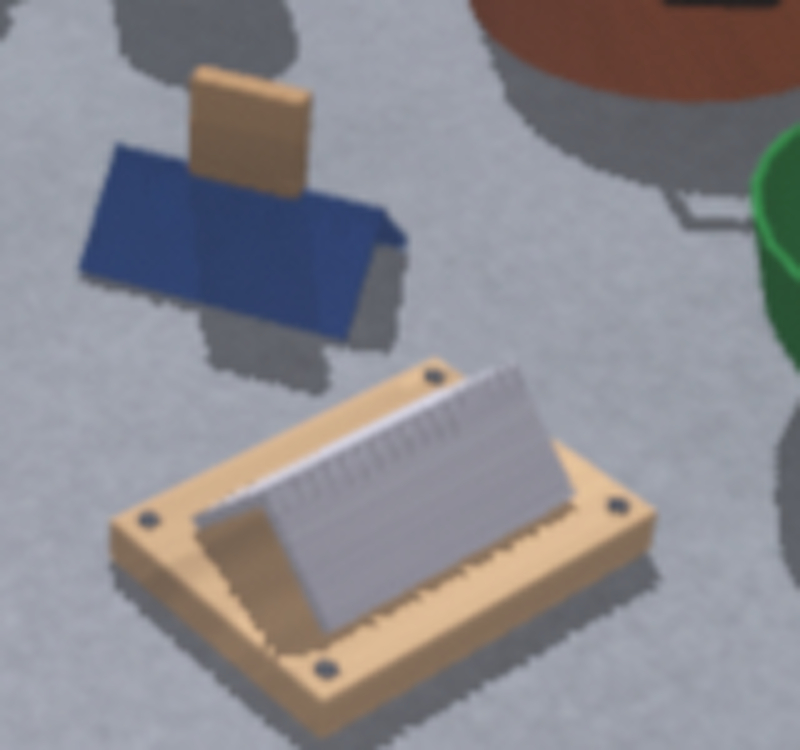

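```bash
cat >> h.py <<'E'
def vee(L):  # points relative to ridge: ridge ends -,+ ; outer lower y- ends ; y+ ends
    h=L/2**.5
    return np.array([[-55,0,0],[55,0,0],[-55,-h,-h],[55,-h,-h],[-55,h,-h],[55,h,-h]])
def place(P,x,y,z,yaw):
    return P@Rt.from_euler("z",yaw).as_matrix().T+[x,y,z]
BRD=np.array([[-75,-55,0],[75,-55,0],[75,55,0],[-75,55,0.]])
E
python3 - <<'E'
from h import *
a=cam(get_image("scene"));b=cam(get_image("side"))
sa=lambda p:np.array(p)/5+[300-.4,180-.4]
sb=lambda p:np.array(p)/5+[290-.4,140-.4]
# see rough directions
print("blue ridge",onz(a,sa((480,98)),40),onz(a,sa((568,312)),40),onz(b,sb((118,145)),40),onz(b,sb((385,210)),40))
print("rest ridge",onz(a,sa((143,455)),57),onz(a,sa((420,508)),57),onz(b,sb((265,490)),57),onz(b,sb((515,362)),57))
def fit(obs,P,z,x0):
    def r(q):
        W=place(P,q[0],q[1],z,q[2]); return np.concatenate([(proj(c,W[i])[0]-uv) for c,i,uv in obs])
    s=least_squares(r,x0,loss="soft_l1"); print(s.x,np.degrees(s.x[2])); print(r(s.x).reshape(-1,2).round(1).tolist()); return s.x
# blue
import itertools
p0=onz(a,sa((480,98)),40);p1=onz(a,sa((568,312)),40);yaw=np.arctan2(*(p1-p0)[1::-1]);m=(p0+p1)/2
O1=[(a,0,sa((480,98))),(a,1,sa((568,312)))]+[(a,2,sa((392,170))),(a,3,sa((483,377))),(a,5,sa((637,333)))]
O2=[(b,0,sb((118,145))),(b,1,sb((385,210))),(b,2,sb((80,270))),(b,3,sb((350,340))),(b,5,sb((407,242)))]
for o in (O1,O2,O1+O2): fit(o,vee(52),40.3,[m[0],m[1],yaw])
p0=onz(a,sa((143,455)),57);p1=onz(a,sa((420,508)),57);yaw=np.arctan2(*(p1-p0)[1::-1]);m=(p0+p1)/2
Q1=[(a,0,sa((143,455))),(a,1,sa((420,508))),(a,2,sa((120,572))),(a,3,sa((392,628)))]
Q2=[(b,0,sb((265,490))),(b,1,sb((515,362))),(b,2,sb((330,632))),(b,3,sb((575,492)))]
print("rest")
for o in (Q1,Q2,Q1+Q2): fit(o,vee(50),57,[m[0],m[1],yaw])
B1=[(a,i,sa(p)) for i,p in enumerate([(65,607),(432,683),(478,445),(122,377)])]
B2=[(b,i,sb(p)) for i,p in enumerate([(323,703),(657,515),(435,358),(110,523)])]
for o in (B1,B2,B1+B2): fit(o,BRD,18,[m[0],m[1],yaw])
E
```

```text
blue ridge [535.97727141 251.72652113  40.        ] [622.52687338 182.48423464  40.        ] [533.7137266  247.77769049  40.        ] [620.47511985 180.57015043  40.        ]
rest ridge [527.69587189  15.67735593  57.        ] [627.12247778  60.942704    57.        ] [524.84759243  14.57478077  57.        ] [624.92295496  59.29441192  57.        ]
[579.97953982 217.64340623  -0.65083867] -37.290308927602844
[[-0.1, 0.2], [1.0, -0.4], [-0.6, -0.5], [-1.2, 0.0], [0.8, 0.6]]
[577.24295934 214.14812845  -0.65148751] -37.327484725968695
[[-0.1, -0.0], [0.2, -0.2], [-0.2, 0.5], [-0.6, 0.2], [0.6, -0.5]]
[578.56994968 216.49119904  -0.64976787] -37.22895646349919
[[-1.0, 0.2], [0.1, -0.4], [-1.5, -0.5], [-2.1, 0.1], [-0.0, 0.6], [0.3, -0.7], [0.5, -1.0], [0.2, -0.3], [-0.2, -0.6], [0.9, -1.3]]
rest
[5.76784483e+02 3.84219390e+01 4.17377334e-01] 23.913959687357416
[[-0.4, -0.5], [-0.1, 0.1], [-0.1, 0.1], [0.6, 0.2]]
[5.74546106e+02 3.77894574e+01 4.23807725e-01] 24.282393960946862
[[-0.4, -0.2], [-0.4, -0.4], [0.3, 0.0], [0.4, 0.5]]
[5.75558647e+02 3.83093095e+01 4.21015689e-01] 24.122422068038247
[[-0.9, -0.7], [-0.6, -0.3], [-0.6, -0.0], [0.1, -0.2], [0.1, -0.5], [0.2, -0.6], [0.7, -0.3], [0.9, 0.3]]
[5.76588395e+02 3.97743486e+01 4.16643298e-01] 23.87190255388193
[[-0.8, 0.1], [1.2, 0.5], [0.4, -0.0], [-0.6, -0.8]]
[5.73966925e+02 3.60822269e+01 4.19149663e-01] 24.0155066489234
[[0.0, 0.8], [0.8, -0.3], [0.0, -0.3], [-0.9, -0.4]]
[5.75184313e+02 3.82321469e+01 4.17562230e-01] 23.92455344615728
[[-1.9, 0.3], [0.2, 0.6], [-0.6, 0.1], [-1.7, -0.6], [0.3, -0.4], [0.9, -1.1], [0.4, -1.1], [-0.5, -1.4]]
```

```bash
cat >> h.py <<'E'
def delta(x,y,z,yawdeg,base=None):
    s=ctrl.read_state() if base is None else base
    R0=Rt.from_euler("xyz",s["tool_rot"]);p=s["eef_pos"]
    R1=Rt.from_euler("xyz",[np.pi,0,np.radians(yawdeg)])
    print("t",s["clock"],"pos",p.round(1),"rpy",np.degrees(s["tool_rot"]).round(2),"F",s["force"].round(1),"w",round(s["width"],1))
    print((R0.inv().apply(np.array([x,y,z])-p)/1000).round(4).tolist(),(R0.inv()*R1).as_rotvec().round(4).tolist())
E
python3 -c "
from h import *
delta(578.6,216.3,200,52.8)"
```

```text
t 1.25 pos [ 259.6 -596.   231.3] rpy [-1.800e+02 -1.000e-02 -6.647e+01] F [ 0.4 -0.5  0.1] w 85.4
[-0.6173, -0.6168, 0.0313] [0.0001, -0.0001, -2.0816]
```

Call:
move_arm(
  moves=[
    [[-0.617,-0.617,0.0,0,0,-2.082],[-0.617,-0.617,0.0,0,0,-2.082],[-0.617,-0.617,0.0,0,0,-2.082],[-0.617,-0.617,0.0,0,0,-2.082],[-0.617,-0.617,0.0,0,0,-2.082],[-0.617,-0.617,0.0,0,0,-2.082],[-0.617,-0.617,0.0,0,0,-2.082],[-0.617,-0.617,0.0,0,0,-2.082],[-0.617,-0.617,0.0,0,0,-2.082],[-0.617,-0.617,0.0,0,0,-2.082],[-0.617,-0.617,0.0,0,0,-2.082],[-0.617,-0.617,0.0,0,0,-2.082],[-0.617,-0.617,0.0,0,0,-2.082],[-0.617,-0.617,0.0,0,0,-2.082],[-0.617,-0.617,0.031,0,0,-2.082],[-0.617,-0.617,0.031,0,0,-2.082],[-0.617,-0.617,0.031,0,0,-2.082],[-0.617,-0.617,0.031,0,0,-2.082]],
  ],
  jaw=1,
)

```text
clock: 3.5
eef_pos: [579.7, 215.4, 201.7]
tool_rot: [3.14, -0.002, 0.92]
force: [-1.1, 0.3, 0.9]
width: 85.5
```

Run:
```python
from h import *
s=ctrl.read_state(); im=get_image("wrist"); c=cam(im,s)
print([(r["uv"],r["score"]) for r in models.place_of("wrist","blue_guard_grip")])
v=im["color"].copy()
W=place(vee(52),578.6,216.3,40.3,np.radians(-37.2)); p=proj(c,W)
G=place(np.array([[sx*23,sy*6,40.] for sx in(-1,1) for sy in(-1,1)]),578.6,216.3,40.3,np.radians(-37.2))
for q in np.r_[p,proj(c,G)]: cv2.circle(v,tuple(int(k) for k in q.round()),3,(0,0,255),1)
print(p.round(0).tolist(),proj(c,G).round(0).tolist())
cv2.imwrite("pics/w1.png",v); delta(578.6,216.3,46,52.8,s)
```

```text
[([323.2, 218.7], 0.75)]
[[322.0, 151.0], [322.0, 285.0], [279.0, 149.0], [282.0, 270.0], [365.0, 148.0], [362.0, 270.0]] [[313.0, 201.0], [330.0, 201.0], [313.0, 265.0], [330.0, 265.0]]
t 3.5 pos [579.7 215.4 201.7] rpy [ 1.7992e+02 -9.0000e-02  5.2730e+01] F [-1.1  0.3  0.9] w 85.5
[-0.0002, -0.0016, 0.1556] [0.0014, -0.0015, -0.0012]
```

View pics/w1.png

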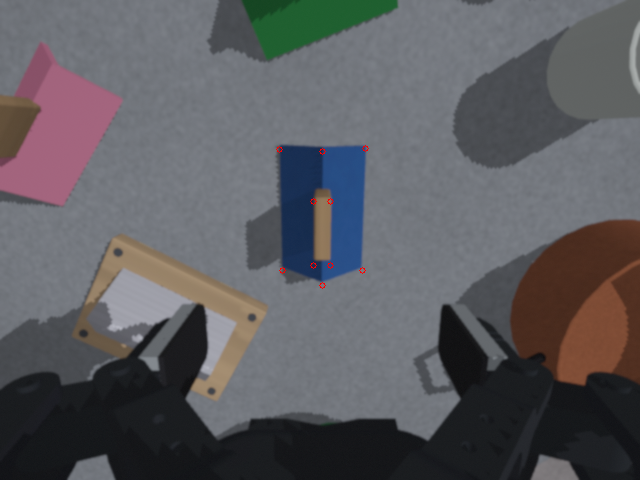

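The blue guard (ridge about (322,150)–(322,281)) matches the projected model, laterally exact and about 3 mm off along the ridge. Descending with half of that as a correction.

Call:
move_arm(
  moves=[
    [[0,-0.0016,0.05,0,0,0],[0,-0.0016,0.1,0,0,0],[0,-0.0016,0.13,0,0,0],[0,-0.0016,0.145,0,0,0],[0,-0.0016,0.154,0,0,0],[0,-0.0016,0.154,0,0,0],[0,-0.0016,0.154,0,0,0]],
  ],
)

```text
clock: 4.47
eef_pos: [578.4, 217.5, 47.5]
tool_rot: [3.141, -0.002, 0.922]
force: [0.9, 0.6, -1.0]
width: 85.4
```

Call:
move_arm(
  moves=[
    [[0,0,0,0,0,0],[0,0,0,0,0,0],[0,0,0,0,0,0],[0,0,0,0,0,0],[0,0,0,0,0,0],[0,0,0,0,0,0]],
  ],
  jaw=0,
)

```text
clock: 5.22
eef_pos: [577.6, 217.1, 46.4]
tool_rot: [3.141, -0.0, 0.922]
force: [0.8, 0.1, 1.5]
width: 11.1
```

Call:
move_arm(
  moves=[
    [[0,0,-0.02,0,0,0],[0,0,-0.06,0,0,0],[0,0,-0.1,0,0,0],[0,0,-0.1,0,0,0],[0,0,-0.1,0,0,0]],
  ],
)

```text
clock: 5.85
eef_pos: [577.2, 216.5, 146.3]
tool_rot: [-3.142, 0.001, 0.922]
force: [-0.9, -1.0, -2.9]
width: 10.9
```

Run:
```python
from h import *
delta(575,38.8,130,114.1)
im=get_image("wrist");im2=get_image("side"); cv2.imwrite("pics/w2.png",np.hstack([cv2.resize(im["color"],(400,300)),cv2.resize(im2["color"],(400,300))]))
```

```text
t 5.85 pos [577.2 216.5 146.3] rpy [-1.800e+02  5.000e-02  5.281e+01] F [-0.9 -1.  -2.9] w 10.9
[-0.1429, 0.1057, 0.0164] [-0.0005, 0.0009, -1.0697]
```

View pics/w2.png

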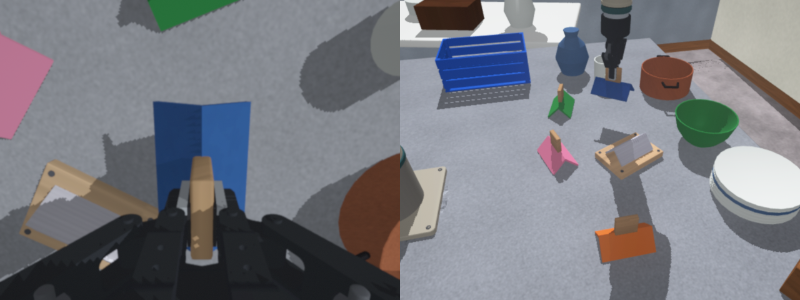

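The guard is held and hangs straight under the gripper. Moving above the rest at this height.

Call:
move_arm(
  moves=[
    [[-0.143,0.106,0,0,0,-1.07],[-0.143,0.106,0,0,0,-1.07],[-0.143,0.106,0,0,0,-1.07],[-0.143,0.106,0,0,0,-1.07],[-0.143,0.106,0,0,0,-1.07],[-0.143,0.106,0,0,0,-1.07],[-0.143,0.106,0,0,0,-1.07],[-0.143,0.106,0.016,0,0,-1.07],[-0.143,0.106,0.016,0,0,-1.07],[-0.143,0.106,0.016,0,0,-1.07]],
  ],
)

```text
clock: 7.2
eef_pos: [575.5, 39.3, 130.0]
tool_rot: [-3.141, -0.0, 1.992]
force: [0.2, 0.1, -1.6]
width: 11.3
```

Run:
```python
from h import *
delta(575,38.8,70.2,114.1)
im=get_image("wrist");cv2.imwrite("pics/w3.png",im["color"])
A=get_image("scene");B=get_image("side")
crop(A["color"],300,180,160,150,5,"pics/scB.png");crop(B["color"],290,140,160,150,5,"pics/siB.png")
```

```text
t 7.2 pos [575.5  39.3 130. ] rpy [-1.7997e+02 -1.0000e-02  1.1412e+02] F [ 0.2  0.1 -1.6] w 11.3
[-0.0003, -0.0006, 0.0598] [-0.0006, -0.0002, 0.0004]
```

View pics/w3.png

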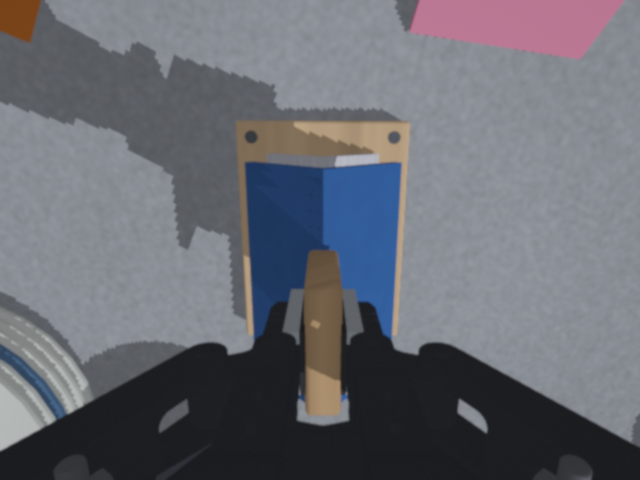

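View pics/scB.png

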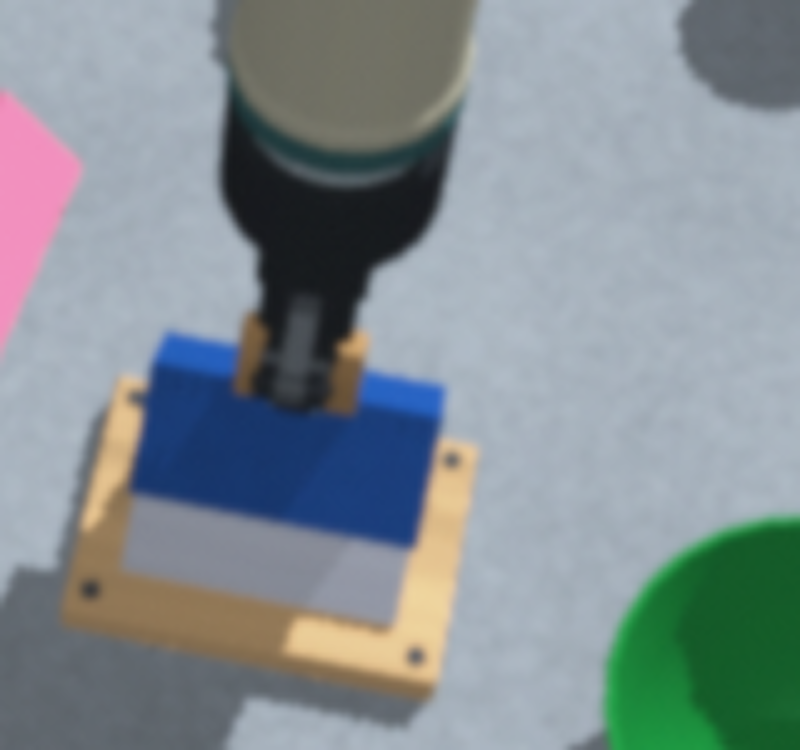

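View pics/siB.png

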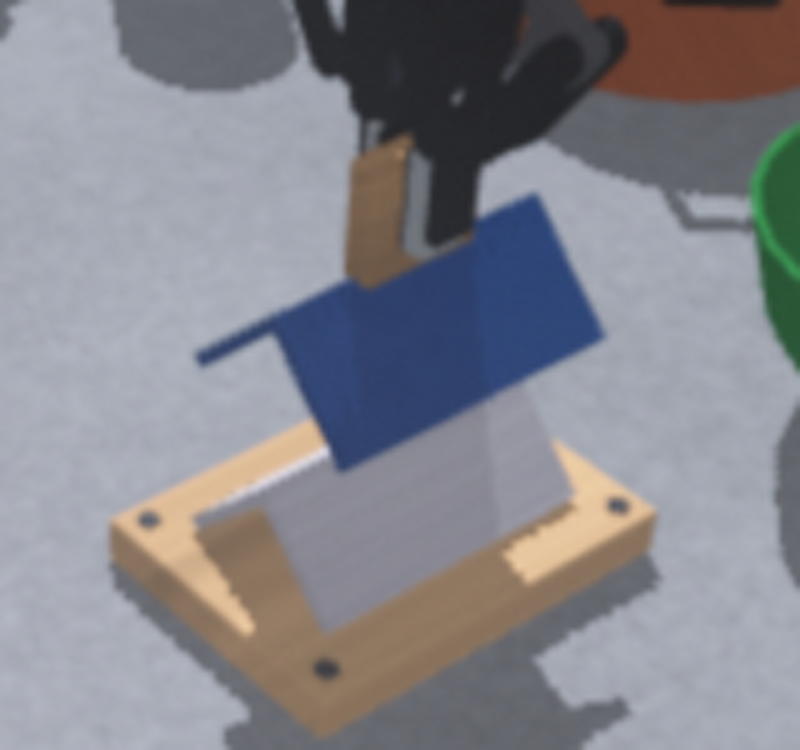

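Run:
```python
from h import *
a=cam(get_image("scene"));b=cam(get_image("side"))
sa=lambda p:np.array(p)/5+[300-.4,180-.4]
sb=lambda p:np.array(p)/5+[290-.4,140-.4]
def fit(obs,P,z,x0):
    def r(q):
        W=place(P,q[0],q[1],z,q[2]); return np.concatenate([(proj(c,W[i])[0]-uv) for c,i,uv in obs])
    s=least_squares(r,x0,loss="soft_l1"); print(s.x[:2].round(1),np.degrees(s.x[2]).round(1),r(s.x).reshape(-1,2).round(1).tolist()); return s.x
O1=[(a,i,sa(p)) for i,p in enumerate([(153,362),(440,415),(132,490),(415,548)])]
O2=[(b,i,sb(p)) for i,p in enumerate([(275,325),(540,193),(343,470),(605,335)])]
Q1=[(a,0,sa((143,455))),(a,1,sa((420,508))),(a,2,sa((120,572))),(a,3,sa((392,628)))]
Q2=[(b,0,sb((265,490))),(b,1,sb((515,362))),(b,2,sb((330,632))),(b,3,sb((575,492)))]
for O,Q in((O1,Q1),(O2,Q2),(O1+O2,Q1+Q2)):
    x=fit(O,vee(52),123.9,[575,39,.42]);y=fit(Q,vee(50),57,[575,39,.42])
    d=y-x; t=y[2]; print("rest-held: along",d[0]*np.cos(t)+d[1]*np.sin(t),"across",-d[0]*np.sin(t)+d[1]*np.cos(t),"yaw",np.degrees(d[2]))
```

```text
[576.3  41.2] 24.3 [[-0.4, -0.5], [0.7, 0.1], [-0.8, 0.3], [0.4, 0.0]]
[576.8  38.4] 23.9 [[-0.4, -0.5], [-0.1, 0.1], [-0.1, 0.1], [0.6, 0.2]]
rest-held: along -0.7308155746368333 across -2.7300711949318797 yaw -0.3612213014389016
[575.3  38.3] 23.7 [[-0.5, -2.1], [-0.5, -0.2], [0.8, 0.5], [0.3, 0.9]]
[574.5  37.8] 24.3 [[-0.4, -0.2], [-0.4, -0.4], [0.3, 0.0], [0.4, 0.5]]
rest-held: along -0.8950880377566072 across -0.1940785858987064 yaw 0.5572947390592002
[576.1  40.3] 24.0 [[-0.7, -0.4], [0.3, 0.5], [-1.3, 0.4], [-0.1, 0.4], [-0.3, -2.9], [-0.6, -1.0], [1.0, -0.4], [0.2, 0.0]]
[575.6  38.3] 24.1 [[-0.9, -0.7], [-0.6, -0.3], [-0.6, -0.0], [0.1, -0.2], [0.1, -0.5], [0.2, -0.6], [0.7, -0.3], [0.9, 0.3]]
rest-held: along -1.2656920727880185 across -1.6150600825875823 yaw 0.16935814553858042
```

Held guard is within about 1 mm along and 1–2 mm across of the rest ridge, so I correct by that and lower.

Call:
move_arm(
  moves=[
    [[-0.0012,-0.0009,0.02,0,0,0],[-0.0012,-0.0009,0.035,0,0,0],[-0.0012,-0.0009,0.045,0,0,0],[-0.0012,-0.0009,0.051,0,0,0],[-0.0012,-0.0009,0.055,0,0,0],[-0.0012,-0.0009,0.057,0,0,0],[-0.0012,-0.0009,0.057,0,0,0],[-0.0012,-0.0009,0.057,0,0,0]],
  ],
)

```text
clock: 8.45
eef_pos: [575.6, 37.7, 73.7]
tool_rot: [3.141, 0.0, 1.992]
force: [0.7, -0.3, -1.5]
width: 11.3
```

Run:
```python
from h import *
delta(575,38.8,70.2,114.1)
A=get_image("scene");B=get_image("side")
cv2.imwrite("pics/c.png",np.hstack([cv2.resize(X[y:y+100,x:x+100],None,fx=4,fy=4,interpolation=2) for X,x,y in((A["color"],305,240),(B["color"],305,160))]))
```

```text
t 8.45 pos [575.6  37.7  73.7] rpy [1.7996e+02 1.0000e-02 1.1413e+02] F [ 0.7 -0.3 -1.5] w 11.3
[0.0013, -0.0001, 0.0035] [0.0006, 0.0002, 0.0005]
```

View pics/c.png

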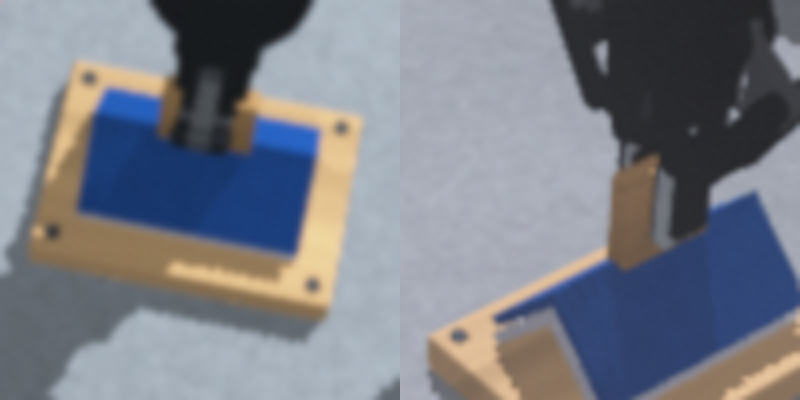

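The guard covers the aluminium with the ends level and no contact yet. Lowering in small steps.

Call:
move_arm(
  moves=[
    [[0,0,0.001,0,0,0],[0,0,0.002,0,0,0],[0,0,0.0025,0,0,0],[0,0,0.0025,0,0,0]],
  ],
)

```text
clock: 9.05
eef_pos: [575.3, 37.9, 70.9]
tool_rot: [3.141, -0.0, 1.992]
force: [-0.1, -0.4, -0.5]
width: 11.3
```

Call:
move_arm(
  moves=[
    [[0,0,0.0005,0,0,0],[0,0,0.001,0,0,0],[0,0,0.001,0,0,0]],
  ],
)

```text
clock: 9.43
eef_pos: [575.4, 38.4, 70.5]
tool_rot: [3.141, -0.0, 1.992]
force: [-2.3, 0.6, 6.2]
width: 11.2
```

Contact with about 7 N up. Releasing.

Call:
move_arm(
  moves=[
    [[0,0,0,0,0,0],[0,0,0,0,0,0],[0,0,0,0,0,0],[0,0,0,0,0,0]],
  ],
  jaw=0.6,
)

```text
clock: 9.93
eef_pos: [575.4, 37.5, 69.7]
tool_rot: [-3.142, 0.0, 1.992]
force: [0.1, -0.9, 1.0]
width: 51.7
```

Call:
move_arm(
  moves=[
    [[0,0,-0.02,0,0,0],[0,0,-0.06,0,0,0],[0,0,-0.11,0,0,0],[0,0,-0.16,0,0,0],[0,0,-0.18,0,0,0],[0,0,-0.18,0,0,0]],
  ],
)

```text
clock: 10.68
eef_pos: [576.3, 38.2, 252.6]
tool_rot: [3.137, 0.002, 1.992]
force: [-0.1, 0.2, -1.3]
width: 51.1
```

Run:
```python
from h import *
A=get_image("scene");B=get_image("side");W=get_image("wrist")
cv2.imwrite("pics/d.png",np.hstack([cv2.resize(X[y:y+100,x:x+100],None,fx=4,fy=4,interpolation=2) for X,x,y in((A["color"],305,225),(B["color"],315,180))]))
cv2.imwrite("pics/dw.png",W["color"])
```

```text
(no output)
```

View pics/d.png

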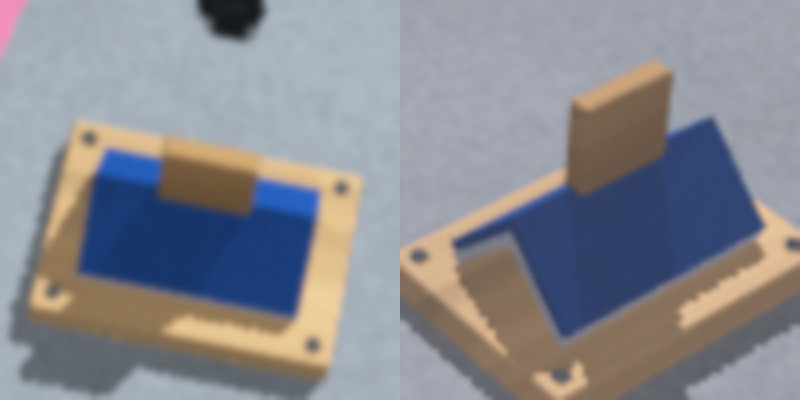

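View pics/dw.png

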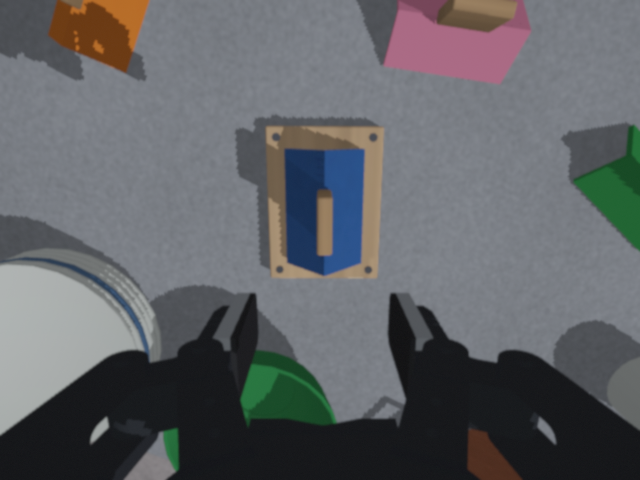

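The guard sits squarely on the rest: ridge over ridge, legs flush, ends level (scene about (355,270), wrist (323,212)). The gripper is clear of it.

```bash
python3 -c "
from h import *
print(job.finish_job())"
```

```text
the job is handed in; nothing more can be done
None
```

I picked up the blue guard by its wooden grip, nested it over the bare aluminium angle on the plywood rest, let go and raised the gripper clear. I then handed the job in at about 11 s; no verdict came back.

**Last checks:** After release, the scene, side and wrist pictures show it ridge over ridge, with its legs lying evenly on the aluminium and the ends about level. The gripper was about 180 mm above where it let go. I saw about 6 N at contact, and the forces read after each move stayed far below the limits. The orange guard was never touched.

**Disagreements:**
- The scene and side cameras differed by 2–3 mm in absolute position. I used the offset between the held guard and the rest as seen in the same picture.
- The wrist camera put the blue guard about 3 mm farther along its ridge than the other two did. I took half of that as a correction.
- I checked the final nesting by eye only, without a fresh numeric fit.

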